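# Sort two tins of screws by weight

## Task

The two closed tins of screws look alike but one cannot see how full they are. Red tin first, and finish it before touching the green one: lift it just clear of the bench (a centimetre or two), hold it still there for a second to feel its weight, then seat it upright, right down on the pad, in a free pocket of the yellow rack if it weighs more than 400 g or of the blue rack if it weighs less (within 40 g of that, either rack will do), and let go; then do the same with the green tin. The pads lie at different depths, so feel for them: lower each tin gently without pressing it hard into the rack or dropping it, and leave the jar, the carton and the valve alone.

Things in the scene. Friction and masses are not known exactly. Their poses are not given: they have to be found in the camera images.
- tin_red: Loose closed metal tin of screws with a red band and a red disc on its lid: upright cylinder, 50 mm diameter, 110 mm high, foot edge chamfered 2 mm. Origin at the centre of its underside, z up. Starts upright on the bench (z = 0). Unknown contents: total mass anywhere from 120 to 680 g. A grip of 30 N does not harm it.
- tin_green: Loose closed metal tin of screws with a green band and a green disc on its lid: upright cylinder, 50 mm diameter, 110 mm high, foot edge chamfered 2 mm. Origin at the centre of its underside, z up. Starts upright on the bench (z = 0). Unknown contents: total mass anywhere from 120 to 680 g. A grip of 30 N does not harm it.
- rack_yellow: Fixed wooden rack with yellow-painted ends and faces, 90 (x) x 170 (y) x 55 mm high, for heavy tins. Origin at the centre of its underside; z up. Two vertical square pockets, 54 x 54 mm, sides parallel to its x and y axes, centred at x = 0, y = +40 and y = -40 mm, mouths chamfered 2 mm. Each pocket has a cork pad on a stiff spring (2.5 N per mm) as its floor.
- rack_blue: Fixed wooden rack with blue-painted ends and faces, 90 (x) x 170 (y) x 55 mm high, for light tins. Origin at the centre of its underside; z up. Two vertical square pockets, 54 x 54 mm, sides parallel to its x and y axes, centred at x = 0, y = +40 and y = -40 mm, mouths chamfered 2 mm. Each pocket has a cork pad on a stiff spring (2.5 N per mm) as its floor.
- rack_yellow_p1 (a point): Centre of the mouth of the yellow rack's pocket on its +y side, level with the rack's top (55 mm above the bench); axes as the rack's. The unloaded top of the sprung cork pad in this pocket lies anywhere from 10 to 30 mm above the bench, different in each pocket and start, not told by any pose; it sinks 1 mm per 2.5 N.
- rack_yellow_p2 (a point): Centre of the mouth of the yellow rack's pocket on its -y side, level with the rack's top (55 mm above the bench); axes as the rack's. The unloaded top of the sprung cork pad in this pocket lies anywhere from 10 to 30 mm above the bench, different in each pocket and start, not told by any pose; it sinks 1 mm per 2.5 N.
- rack_blue_p1 (a point): Centre of the mouth of the blue rack's pocket on its +y side, level with the rack's top (55 mm above the bench); axes as the rack's. The unloaded top of the sprung cork pad in this pocket lies anywhere from 10 to 30 mm above the bench, different in each pocket and start, not told by any pose; it sinks 1 mm per 2.5 N.
- rack_blue_p2 (a point): Centre of the mouth of the blue rack's pocket on its -y side, level with the rack's top (55 mm above the bench); axes as the rack's. The unloaded top of the sprung cork pad in this pocket lies anywhere from 10 to 30 mm above the bench, different in each pocket and start, not told by any pose; it sinks 1 mm per 2.5 N.
- jar: Bystander: closed glass jar, 64 mm diameter, 85 mm high, standing loose on the bench. Origin at the centre of its underside.
- carton: Bystander: small closed cardboard carton with a pale tape band, 70 (x) x 100 (y) x 60 mm high, loose. Origin at the centre of its underside.
- valve: Bystander: brass tap valve with a red bar handle, 50 mm long, 64 mm high, standing loose. Origin at the centre of its underside.
Not all that is in view belongs to the job. What is shaped like the rack_blue but pink is not meant.

How it is judged:
By the outcome, as a careful person would: the job done as asked, in the order asked, and still so for the second after the job is handed in, with the robot touching nothing.
It also fails if it takes over 72 s, if anything falls off the work surface, if the arm or the gripper's body presses on something with over 40 N, if the wrist force passes 120 N, or if a joint passes its speed limit or range.

## Robot

A 6-joint arm with a two-finger parallel gripper is mounted at the origin on the work surface. World frame = base frame: x ahead of the robot, y to its left, z up, the work surface at z = 0. Lengths are in m, angles in rad, forces in N, time in s.
With the tool pointing down it reaches from about 0.35 to 0.975 m from the base axis. Payload 4.9 kg.
Tool frame: the origin (TCP) lies on the front face of the gripper's body, between the roots of the fingers; the fingertips stand ctrl.finger_overhang ahead of it and the grasp point (between the pads) lies 54 mm ahead of it (ctrl.finger_overhang is the distance from the TCP to the fingertips, in m); z points along the fingers, y is the line along which they close (so a half turn about z gives the same grasp; the last joint's range is limited). The gripper opens to 85 mm and grips with 20 to 120 N. Pads are 22 mm wide; open, the fingers measure 114 mm over their backs; the gripper's body (76 mm by 85 mm) begins 54 mm behind the grasp point. The pads swing forward as they close: fully open they stand 13 mm farther back than shut.
Start: joints at [-1.397, 0.053, 1.613, -0, 1.476, -0.119], TCP at [0.18, -0.598, 0.304] pointing down, gripper open.
Joint ranges: [-3.01, 3.01], [-1.01, 2.22], [0.06, 2.58], [-1.02, 4.17], [0.09, 2.62], [-3.14, 3.14]. Speed limits (rad/s): [2.57, 2.57, 3.14, 3.14, 3.14, 3.14].

## Interface

Orientations are given as a rotation vector (axis times angle).
In Python, from station import ctrl, vision gives the robot as it stands. The module is installed in compiled form; this text tells all that it offers.
- The arm moves only by the tool drive_tool, never from a script. Its argument "rows" is a list of rows, each a list of 2 entries, a list of its own where there are three numbers: the shift along the tool's x, y, z in m, then the turn about the tool's z in rad. A call has 1 to 10 rows; each row shifts and turns the commanded pose from where the row before left it, along the tool's axes as they then stand; what a row does not reach is not made up. A row lasts 1/10 s, in which the tool goes at most 50 mm and 8.59 degrees, less where a joint would pass 70% of its speed; a pose out of reach is approached as far as the arm can. A call with a gripper value outside its range is refused whole. "jaw" is the closure, from 0 (fully open) to 1 (shut), set as the call begins (left out, the last holds). The fingers move at their own pace and stop on an object; "grip_force" is the grip in N (left out, the last holds). Time passes only in rows, so rows that do not move let the fingers close. It gives the time, the measured TCP pose, the force, the opening and the grip force at its end, in the units of the state.
- ctrl.get_obs(): the state, without advancing time (a new reading comes with each control period).
- vision.get_image(name): name is "scene" or "top" or "wrist"; returns a dict with "image" (420x560x3 uint8, blue, green, red), "vertical_fov" (degrees; the focal length in pixels is half the picture's height over the tangent of half this angle, whatever the lens; pixels are square), "cx", "cy" (the principal point, pixels), "R" (3x3) and "t" (3): a world point X has camera coordinates R X + t. Camera axes: x right, y down, z forward; pixel columns grow to the right and rows downward; lengths in m; the calibration is good to about 2 mm. The wrist camera is an equidistant fisheye: a pixel r from the principal point sees the ray r / f radians off the axis. A picture is of the moment at which its call begins. There is no depth.
- ctrl.finish_job(): hands the job in; it is judged then, once.
The state is a dict: "t": time; "q": joint angles; "dq": joint speeds; "effort": joint torques, N m; "tool_pos": TCP position; "tool_rot": TCP orientation; "contact_force": force on the tool from outside, world axes, zero at the start; "wrist_torque": the same for the moment, N m; "opening": finger opening in m; "grip_force": force on a finger pad.
Only numpy, scipy, OpenCV 4.12 (cv2) and the standard library are available. Lean on these libraries where they do the work, as an engineer would, in place of code of your own. Each camera call takes 0.05 s, during which the arm holds its last target. There are 200 camera calls.

## Working session

There is one attempt and no reset: what is moved stays moved. The work goes in short steps, Python scripts to look and compute and a tool call to move; the robot and the scene stay as the last step left them, time stands still between calls to the robot, and variables do not carry over. Pictures are saved under pics/ and viewed, at most 10 in all, crops included, and the job is handed in when it is done.

Besides the shell and the picture viewer there is one more tool, called after "Emit:" as name(argument=value, ...), one argument or row to a line, values as JSON. drive_tool: Moves the arm, as the interface text tells. Its arguments: {"type":"object","properties":{"rows":{"type":"array","items":{"type":"array"}},"jaw":{"type":"number"},"grip_force":{"type":"number"}},"required":["rows"]}

```bash
mkdir -p pics; python3 - <<'E'
from station import ctrl, vision
import cv2, numpy as np, pickle
d={n:vision.get_image(n) for n in("scene","top")}
pickle.dump(d,open("a.pkl","wb"))
for n in d: cv2.imwrite(f"pics/{n}0.png",d[n]["image"]); print(n,d[n]["vertical_fov"],-d[n]["R"].T@d[n]["t"])
print(ctrl.get_obs(),ctrl.finger_overhang)
E
```

```text
scene 55.096690466566315 [ 1.36770881 -0.14637054  0.62065803]
top 55.80170316172323 [ 0.46792447 -0.0021403   1.05960115]
{'t': 0.1, 'q': array([-1.39699317e+00,  5.32832568e-02,  1.61420678e+00, -3.35882900e-05,
        1.47596567e+00, -1.18983689e-01]), 'dq': array([ 1.13011566e-03, -2.41339488e-03, -1.74182670e-03,  3.82277180e-04,
       -3.27217383e-05, -9.50865288e-04]), 'effort': array([ 7.42798591e-06, -3.94905174e+01, -3.71365392e+01, -9.14140537e-05,
        3.93137496e-03,  1.30318540e-05]), 'tool_pos': array([ 0.18031502, -0.59796263,  0.3027606 ]), 'tool_rot': array([-3.10614667e+00, -4.58000997e-01,  1.32624401e-04]), 'contact_force': array([-0.2155861 , -0.68708371, -0.11184838]), 'wrist_torque': array([ 0.04566043, -0.05134351, -0.01470769]), 'grip_force': 0.0, 'opening': 0.08548325554387795} 0.0726
```

View pics/top0.png

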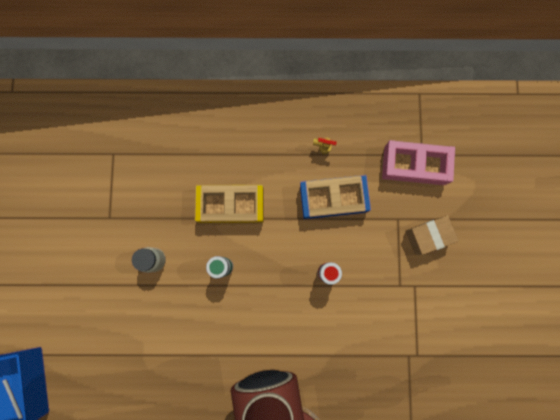

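View pics/scene0.png

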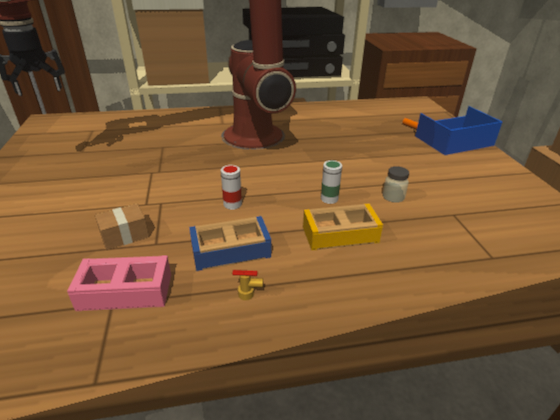

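Top view: red lid (330,273), green lid (218,267), yellow rack (229,204), blue rack (335,197), pink look‑alike (420,162), valve (323,144), jar (147,260), carton (434,236). The blue tray (20,385) is not a two-pocket rack. Of the rack-shaped candidates, the one at (335,197) is the blue one and (420,162) is the pink distractor. I'll confirm in an enlarged crop while measuring.

```bash
cat > h.py <<'E'
import cv2, numpy as np
def ray(c,u,v,fish=False):
    h=c["image"].shape[0]; f=h/2/np.tan(np.radians(c["vertical_fov"])/2)
    a=np.array([u-c["cx"],v-c["cy"]])/f
    if fish:
        th=np.hypot(*a); d=np.array([*(a/max(th,1e-9)*np.sin(th)),np.cos(th)])
    else: d=np.array([*a,1.])
    R=np.asarray(c["R"]); d=R.T@d; return -R.T@c["t"], d/np.linalg.norm(d)
def plane(c,u,v,z,fish=False):
    o,d=ray(c,u,v,fish); return o+d*(z-o[2])/d[2]
def tri(rs):
    A=sum(np.eye(3)-np.outer(d,d) for o,d in rs); b=sum((np.eye(3)-np.outer(d,d))@o for o,d in rs)
    x=np.linalg.solve(A,b); return x,[np.linalg.norm((np.eye(3)-np.outer(d,d))@(x-o)) for o,d in rs]
HUE={"red":[(0,8),(172,180)],"green":[(60,90)],"yellow":[(22,32)],"blue":[(105,125)]}
def blobs(img,col,smin=120,vmin=50,amin=25):
    hsv=cv2.cvtColor(img,cv2.COLOR_BGR2HSV); m=0
    for a,b in HUE[col]: m=m|cv2.inRange(hsv,(a,smin,vmin),(b,255,255))
    n,l,s,c=cv2.connectedComponentsWithStats(m)
    return [(int(s[i,4]),c[i].round(1),s[i,:4],l==i) for i in np.argsort(-s[:,4]) if i and s[i,4]>=amin]
E
python3 - <<'E'
import pickle; from h import *
d=pickle.load(open("a.pkl","rb"))
for n in d:
  for c in HUE:
    print(n,c,[(b[0],b[1].tolist(),b[2].tolist()) for b in blobs(d[n]["image"],c)][:6])
im=d["top"]["image"]
cv2.imwrite("pics/crop1.png",cv2.resize(im[130:295,190:390],None,fx=4,fy=3.6*4/3.6,interpolation=cv2.INTER_CUBIC)[:600])
cv2.imwrite("pics/crop1.png",cv2.resize(im[130:290,190:390],(750,600),interpolation=cv2.INTER_CUBIC))
E
```

```text
scene red [(2463, [259.6, 39.5], [229, 0, 54, 95]), (2100, [121.5, 296.1], [67, 260, 104, 51]), (1321, [247.0, 128.3], [224, 97, 58, 51]), (605, [260.8, 82.7], [244, 65, 52, 49]), (520, [97.5, 273.4], [79, 264, 38, 21]), (488, [139.2, 271.4], [122, 262, 36, 21])]
scene green []
scene yellow [(1027, [344.7, 233.4], [305, 204, 77, 46])]
scene blue [(2581, [459.4, 131.6], [416, 107, 86, 47]), (1287, [230.4, 251.1], [190, 217, 80, 53])]
top red [(1039, [272.0, 399.3], [231, 374, 82, 46]), (731, [268.6, 409.9], [249, 398, 41, 22]), (152, [330.8, 273.0], [324, 267, 14, 14]), (67, [326.9, 141.1], [318, 138, 19, 7])]
top green []
top yellow [(229, [259.5, 203.2], [256, 185, 8, 37]), (226, [198.0, 203.1], [195, 185, 7, 38]), (37, [326.4, 148.3], [322, 145, 9, 8])]
top blue [(2841, [23.0, 384.8], [0, 348, 48, 72]), (176, [304.1, 200.4], [301, 182, 9, 36]), (124, [365.6, 193.4], [362, 176, 8, 35])]
```

View pics/crop1.png

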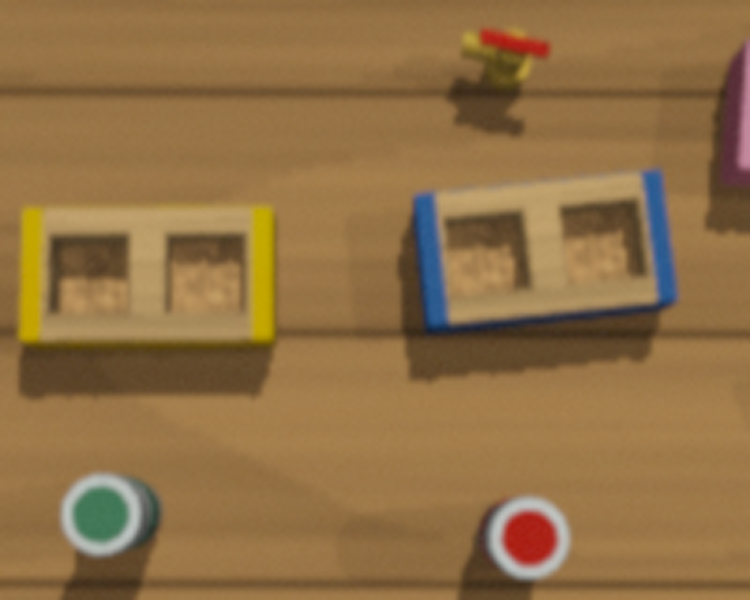

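The crop confirms the blue-ended, two-pocket rack at about (335,197), yellow at (229,204), red lid (330.8,273), and green lid (217,267). The valve sits behind the blue rack.

```bash
python3 - <<'E'
import pickle; from h import *
d=pickle.load(open("a.pkl","rb")); T,S=d["top"],d["scene"]
def near(c,col,p,r,**k): return [ (b[0],b[1]) for b in blobs(c["image"],col,amin=8,**k) if np.hypot(*(b[1]-p))<r]
for col,pt,ps in(("red",(331,273),(231,170)),("green",(217,267),(332,166))):
    a=near(T,col,pt,8,smin=80,vmin=30); b=near(S,col,ps,9,smin=70,vmin=30); print(col,a,b)
    if a and b: print(tri([ray(T,*a[0][1]),ray(S,*b[0][1])]), plane(T,*a[0][1],.11))
def cr(x,y): return (x+.5)/3.75+190-.5,(y+.5)/3.75+130-.5
C={"yellow":[(22,207),(274,207),(274,340),(20,340)],"blue":[(415,196),(657,170),(672,298),(429,326)]}
P={"y1":(90,274),"y2":(206,274),"b1":(486,255),"b2":(602,243)}
for k in C:
    q=np.array([plane(T,*cr(*p),.055)[:2] for p in C[k]]); print(k,q.round(3).tolist(),q.mean(0).round(4), np.linalg.norm(q-np.roll(q,1,0),axis=1).round(3))
for k in P: print(k,plane(T,*cr(*P[k]),.055).round(4))
for n,z,uv in(("valve",.06,(515,42)),): print(n,plane(T,*cr(*uv),z).round(3))
print("jar",plane(T,147,260,.085).round(3),"carton",plane(T,434,236,.06).round(3))
E
```

```text
red [(175, array([330.9, 273.1]))] [(86, array([229.8, 168.9]))]
(array([ 0.44191698, -0.10790248,  0.10982364]), [np.float64(0.0007350871796597537), np.float64(0.0007350871796597716)]) [ 0.44199912 -0.10714728  0.11      ]
green [(140, array([216.3, 266.9]))] [(50, array([332.5, 164. ]))]
(array([0.45519056, 0.16408315, 0.10956564]), [np.float64(0.0005088843795023716), np.float64(0.0005088843795023046)]) [0.4553138  0.16450936 0.11      ]
yellow [[0.664, 0.233], [0.664, 0.06], [0.573, 0.059], [0.572, 0.232]] [0.6181 0.1461] [0.092 0.173 0.092 0.172]
blue [[0.673, -0.036], [0.692, -0.203], [0.603, -0.212], [0.583, -0.046]] [ 0.6374 -0.1243] [0.09  0.168 0.089 0.167]
y1 [0.6173 0.1854 0.055 ]
y2 [0.6177 0.1062 0.055 ]
b1 [ 0.6318 -0.085   0.055 ]
b2 [ 0.6405 -0.1645  0.055 ]
valve [ 0.781 -0.106  0.06 ]
jar [0.471 0.338 0.085] carton [ 0.534 -0.374  0.06 ]
```

Emit:
drive_tool(
  rows=[
    [[0, 0, 0], -0.128],
    [[0, 0, 0], -0.128],
    [[0, 0, 0], -0.128],
    [[0, 0, 0], -0.128],
    [[0, 0, 0], -0.128],
    [[0, 0, 0], -0.128],
    [[0, 0, 0], -0.128],
    [[0, 0, 0], -0.128],
    [[0, 0, 0], -0.128],
    [[0, 0, 0], -0.126],
  ],
  jaw=0,
  grip_force=30,
)

```text
t: 1.1
tool_pos: [0.1804, -0.5981, 0.3032]
tool_rot: [-2.215, -2.227, -0.001]
contact_force: [-0.4, 0.2, -0.4]
opening: 0.0856
grip_force: 0.0
```

Emit:
drive_tool(
  rows=[
    [[0.02, 0.012, 0], 0],
    [[0.04, 0.022, 0], 0],
    [[0.04, 0.022, 0], 0],
    [[0.04, 0.022, 0], 0],
    [[0.04, 0.022, 0], 0],
    [[0.04, 0.022, 0], 0],
    [[0.04, 0.022, 0], 0],
    [[0.04, 0.022, 0], 0],
    [[0.04, 0.022, 0], 0],
    [[0.04, 0.02, 0], 0],
  ],
)

```text
t: 2.1
tool_pos: [0.3888, -0.2165, 0.3036]
tool_rot: [-2.222, -2.221, -0.0]
contact_force: [0.7, -0.7, -1.3]
opening: 0.0854
grip_force: 0.0
```

Emit:
drive_tool(
  rows=[
    [[0.04, 0.02, 0], 0],
    [[0.04, 0.02, 0], 0],
    [[0.02, 0.01, 0], 0],
    [[0.01, 0.004, 0], 0],
    [[0, 0, 0], 0],
    [[0, 0, 0], 0],
  ],
)

```text
t: 2.7
tool_pos: [0.4421, -0.109, 0.3037]
tool_rot: [-2.222, -2.221, 0.001]
contact_force: [1.1, -1.1, 0.4]
opening: 0.0855
grip_force: 0.0
```

```bash
python3 - <<'E'
from station import ctrl, vision
from h import *; import pickle
c=vision.get_image("wrist"); pickle.dump(c,open("w1.pkl","wb")); cv2.imwrite("pics/w1.png",c["image"])
print(c["vertical_fov"],c["cx"],c["cy"],-np.array(c["R"]).T@c["t"],ctrl.get_obs()["tool_pos"])
for k in HUE: print(k,[(b[0],b[1].tolist(),plane(c,*b[1],.11,True).round(4).tolist()) for b in blobs(c["image"],k,smin=80,vmin=30)][:5])
E
```

```text
65.70646984690485 281.49743242570446 211.22824054638627 [ 0.44046677 -0.02412533  0.37413529] [ 0.4420329  -0.10931457  0.30369819]
red [(4233, [16.3, 114.9], [0.1682, -0.011, 0.11]), (1752, [467.1, 299.7], [0.6477, -0.2201, 0.11]), (1378, [282.9, 203.5], [0.4415, -0.1086, 0.11]), (418, [488.6, 319.3], [0.6921, -0.2545, 0.11]), (279, [544.4, 192.7], [0.726, -0.0942, 0.11])]
green []
yellow [(926, [449.4, 30.1], [0.5857, 0.0504, 0.11]), (62, [542.0, 172.5], [0.7158, -0.0721, 0.11]), (37, [521.1, 191.9], [0.6879, -0.0943, 0.11])]
blue [(2124, [443.7, 181.0], [0.5878, -0.0864, 0.11]), (80, [404.0, 165.4], [0.5462, -0.0736, 0.11]), (31, [403.0, 229.0], [0.5522, -0.1328, 0.11])]
```

View pics/w1.png

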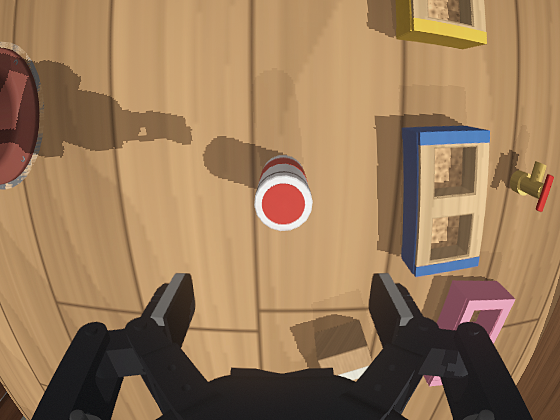

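The wrist view shows the red lid at (283,203), the blue rack's pockets at about (455,170) and (450,237), and the yellow rack at the top edge. Red lid position agrees with the two-view fix to 1 mm, so I'll descend.

Emit:
drive_tool(
  rows=[
    [[0, 0, 0.02], 0],
    [[0, 0, 0.03], 0],
    [[0, 0, 0.03], 0],
    [[0, 0, 0.03], 0],
    [[0, 0, 0.03], 0],
    [[0, 0, 0.02], 0],
    [[0, 0, 0.01], 0],
    [[0, 0, 0.006], 0],
    [[0, 0, 0], 0],
    [[0, 0, 0], 0],
  ],
)

```text
t: 3.75
tool_pos: [0.4431, -0.1089, 0.1291]
tool_rot: [2.221, 2.22, 0.001]
contact_force: [-0.2, -0.0, -0.1]
opening: 0.0856
grip_force: 0.0
```

Emit:
drive_tool(
  rows=[
    [[0, 0, 0], 0],
    [[0, 0, 0], 0],
    [[0, 0, 0], 0],
    [[0, 0, 0], 0],
    [[0, 0, 0], 0],
    [[0, 0, 0], 0],
    [[0, 0, 0], 0],
    [[0, 0, 0], 0],
    [[0, 0, 0], 0],
    [[0, 0, 0], 0],
  ],
  jaw=1,
  grip_force=30,
)

```text
t: 4.75
tool_pos: [0.443, -0.1085, 0.1288]
tool_rot: [2.22, 2.221, 0.001]
contact_force: [0.6, 0.8, 5.2]
opening: 0.0493
grip_force: 31.8
```

Emit:
drive_tool(
  rows=[
    [[0, 0, -0.003], 0],
    [[0, 0, -0.004], 0],
    [[0, 0, -0.004], 0],
    [[0, 0, -0.003], 0],
    [[0, 0, -0.001], 0],
    [[0, 0, 0], 0],
    [[0, 0, 0], 0],
    [[0, 0, 0], 0],
  ],
)

```text
t: 5.55
tool_pos: [0.4423, -0.1083, 0.1427]
tool_rot: [-2.221, -2.221, 0.0]
contact_force: [-1.2, -0.1, -5.1]
opening: 0.0494
grip_force: 32.0
```

```bash
cat > weigh.py <<'E'
from station import ctrl, vision
import numpy as np
F=[];E=[]
for i in range(22):
    vision.get_image("wrist"); o=ctrl.get_obs(); F.append(o["contact_force"]); E.append(o["effort"])
F=np.array(F); print(F.mean(0),F.std(0),F[:,2].round(2)); print(np.mean(E,0).round(3),o["q"].round(4),o["tool_pos"].round(4),o["opening"],o["grip_force"],o["t"])
E
python3 weigh.py
```

```text
[ 0.11879557 -0.20571171 -5.10287453] [0.50581122 0.39021917 0.48279019] [-5.22 -6.06 -4.67 -4.75 -4.68 -4.11 -5.74 -5.32 -4.2  -5.24 -5.46 -4.58
 -5.32 -5.12 -4.71 -5.53 -5.29 -5.54 -5.17 -5.68 -5.05 -4.83]
[-0.0000e+00 -2.6660e+01 -3.6099e+01 -3.0000e-03 -0.0000e+00 -0.0000e+00] [-0.4039 -0.2055  2.1386  0.      1.2086 -0.4039] [ 0.4424 -0.1084  0.1429] 0.04913763614318831 32.027117013931274 6.65
```

The red tin reads 5.10 N, about 520 g, so it goes to yellow. I'll lift it and move part-way for a closer look at the pockets.

Emit:
drive_tool(
  rows=[
    [[0, 0, -0.015], 0],
    [[0, 0, -0.025], 0],
    [[0, 0, -0.025], 0],
    [[0.01, 0.01, -0.01], 0],
    [[0.02, 0.018, 0], 0],
    [[0.03, 0.025, 0], 0],
    [[0.03, 0.025, 0], 0],
    [[0.03, 0.025, 0], 0],
    [[0.015, 0.012, 0], 0],
    [[0.003, 0.003, 0], 0],
  ],
)

```text
t: 7.65
tool_pos: [0.5615, 0.0322, 0.217]
tool_rot: [-2.217, -2.224, -0.0]
contact_force: [-0.6, -0.4, -5.7]
opening: 0.0495
grip_force: 33.2
```

```bash
sleep 0; python3 - <<'E'
from station import ctrl, vision
from h import *; import pickle
for i in range(4): c=vision.get_image("wrist")
pickle.dump(c,open("w2.pkl","wb")); cv2.imwrite("pics/w2.png",cv2.resize(c["image"],(800,600)))
print(-np.array(c["R"]).T@c["t"],ctrl.get_obs()["tool_pos"])
E
```

```text
[0.55843039 0.11470643 0.28752293] [0.55987145 0.02940161 0.21717087]
```

View pics/w2.png

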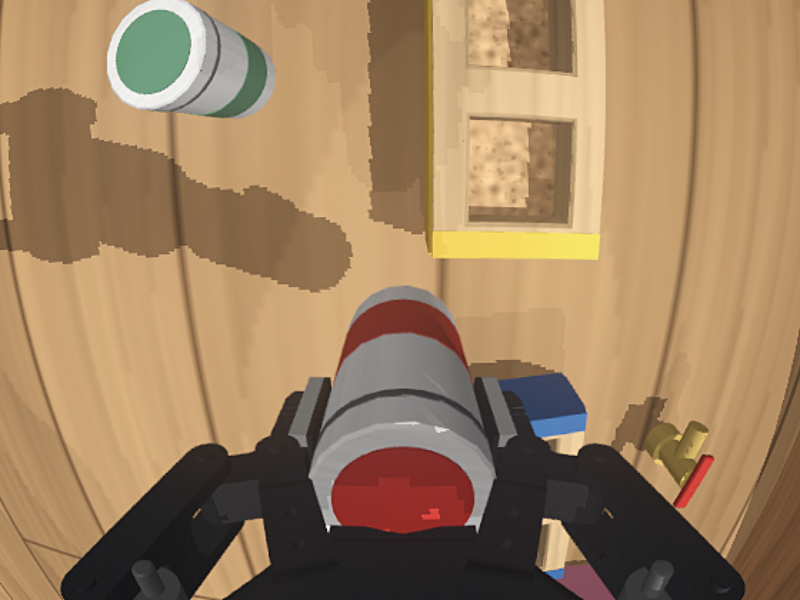

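The picture (800x600) shows yellow pocket 2's mouth with corners near (468,115), (573,118), (573,227) and (468,225). The red tin is straight in the jaws, and the green tin is at upper left.

```bash
python3 - <<'E'
from h import *; import pickle
c=pickle.load(open("w2.pkl","rb")); k=.7
f=lambda u,v,z=.055: plane(c,(u+.5)*k-.5,(v+.5)*k-.5,z,True)[:2]
q=np.array([f(*p) for p in[(468,115),(575,118),(573,228),(468,225)]]); print(q.round(4),q.mean(0))
print("upper pocket bottom", f(468,67),f(577,76))
print("edges",f(433,180),f(605,180))
im=c["image"]; print(cv2.imwrite("pics/w2c.png",cv2.resize(im[60:200,280:440],(640,560),interpolation=cv2.INTER_CUBIC)))
E
```

```text
[[0.5903 0.1315]
 [0.6462 0.1338]
 [0.6483 0.0758]
 [0.5915 0.0757]] [0.6190695 0.1042222]
upper pocket bottom [0.59015822 0.15608332] [0.64698263 0.15623482]
edges [0.57329655 0.09840002] [0.66500994 0.10256181]
True
```

View pics/w2c.png

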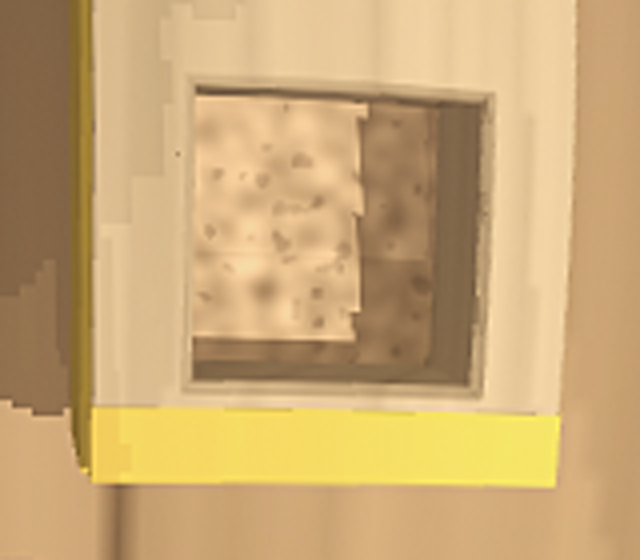

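The crop shows the chamfered mouth of pocket y2 sharply: corners (187,77), (495,95), (482,398), (182,392).

```bash
python3 - <<'E'
from h import *; import pickle
c=pickle.load(open("w2.pkl","rb"))
f=lambda u,v,z=.055: plane(c,(u+.5)/4-.5+280,(v+.5)/4-.5+60,z,True)[:2]
q=np.array([f(*p) for p in[(187,77),(495,95),(482,398),(182,392)]]); print(q.round(4),q.mean(0))
print("x edges",f(92,250),f(567,250),"yend",f(100,484),f(550,487))
# held tin lid / TCP offset
E
```

```text
[[0.5895 0.1326]
 [0.647  0.1332]
 [0.6476 0.076 ]
 [0.5898 0.0755]] [0.61848419 0.10432522]
x edges [0.57303581 0.10107498] [0.66313626 0.10527278] yend [0.57514218 0.0581378 ] [0.66380956 0.05906976]
```

Emit:
drive_tool(
  rows=[
    [[0.01, 0.008, 0], 0],
    [[0.02, 0.015, 0], 0],
    [[0.02, 0.015, 0], 0],
    [[0.015, 0.012, 0], 0],
    [[0.0066, 0.0062, 0], 0],
    [[0.003, 0.002, 0], 0],
    [[0, 0, 0.008], 0],
    [[0, 0, 0.01], 0],
    [[0, 0, 0.008], 0],
    [[0, 0, 0], 0],
  ],
)

```text
t: 8.85
tool_pos: [0.617, 0.1036, 0.189]
tool_rot: [-2.22, -2.218, 0.006]
contact_force: [-0.5, 0.8, -6.6]
opening: 0.0493
grip_force: 33.2
```

Emit:
drive_tool(
  rows=[
    [[0, 0, 0], 0],
    [[0, 0, 0.003], 0],
    [[0, 0, 0.003], 0],
    [[0, 0, 0.003], 0],
    [[0, 0, 0.003], 0],
    [[0, 0, 0.002], 0],
    [[0, 0, 0], 0],
  ],
)

```text
t: 9.55
tool_pos: [0.6183, 0.1042, 0.1773]
tool_rot: [-2.221, -2.221, 0.001]
contact_force: [-0.6, 0.6, -6.1]
opening: 0.0491
grip_force: 33.3
```

Emit:
drive_tool(
  rows=[
    [[0, 0, 0.003], 0],
    [[0, 0, 0.003], 0],
    [[0, 0, 0.003], 0],
    [[0, 0, 0.003], 0],
    [[0, 0, 0.002], 0],
    [[0, 0, 0.001], 0],
    [[0, 0, 0], 0],
  ],
)

```text
t: 10.25
tool_pos: [0.6185, 0.1042, 0.1627]
tool_rot: [-2.221, -2.221, 0.0]
contact_force: [-0.0, 0.8, -5.9]
opening: 0.0497
grip_force: 33.3
```

Emit:
drive_tool(
  rows=[
    [[0, 0, 0.001], 0],
    [[0, 0, 0.001], 0],
    [[0, 0, 0.001], 0],
    [[0, 0, 0.001], 0],
    [[0, 0, 0.001], 0],
    [[0, 0, 0], 0],
    [[0, 0, 0], 0],
  ],
)

```text
t: 10.95
tool_pos: [0.6186, 0.1042, 0.1579]
tool_rot: [-2.221, -2.221, 0.0]
contact_force: [0.3, 0.2, -6.0]
opening: 0.0493
grip_force: 33.3
```

Emit:
drive_tool(
  rows=[
    [[0, 0, 0.001], 0],
    [[0, 0, 0.001], 0],
    [[0, 0, 0.001], 0],
    [[0, 0, 0], 0],
    [[0, 0, 0], 0],
  ],
)

```text
t: 11.45
tool_pos: [0.6187, 0.1042, 0.1553]
tool_rot: [2.221, 2.221, 0.0]
contact_force: [-0.4, -1.1, -2.7]
opening: 0.0497
grip_force: 33.5
```

Emit:
drive_tool(
  rows=[
    [[0, 0, 0.001], 0],
    [[0, 0, 0.001], 0],
    [[0, 0, 0.001], 0],
    [[0, 0, 0], 0],
    [[0, 0, 0], 0],
  ],
)

```text
t: 11.95
tool_pos: [0.6188, 0.1043, 0.1527]
tool_rot: [2.221, 2.221, 0.001]
contact_force: [-3.7, -1.0, 3.2]
opening: 0.0492
grip_force: 34.0
```

Emit:
drive_tool(
  rows=[
    [[0, 0, -0.001], 0],
    [[0, 0, 0], 0],
    [[0, 0, 0], 0],
  ],
)

```text
t: 12.25
tool_pos: [0.6188, 0.1042, 0.1531]
tool_rot: [2.221, 2.221, 0.001]
contact_force: [-2.3, 0.9, 2.4]
opening: 0.0495
grip_force: 33.9
```

Emit:
drive_tool(
  rows=[
    [[0, 0, 0], 0],
    [[0, 0, 0], 0],
    [[0, 0, 0], 0],
    [[0, 0, 0], 0],
    [[0, 0, 0], 0],
    [[0, 0, 0], 0],
    [[0, 0, 0], 0],
    [[0, 0, 0], 0],
  ],
  jaw=0,
)

```text
t: 13.05
tool_pos: [0.6186, 0.1043, 0.1529]
tool_rot: [2.221, 2.221, 0.0]
contact_force: [-0.4, -0.1, -0.2]
opening: 0.0853
grip_force: 0.0
```

Emit:
drive_tool(
  rows=[
    [[0, 0, -0.01], 0],
    [[0, 0, -0.02], 0],
    [[0, 0, -0.03], 0],
    [[0, 0, -0.03], 0],
    [[0, 0, -0.02], 0],
    [[0, 0, -0.01], 0],
    [[0, 0, 0], 0],
    [[0, 0, 0], 0],
  ],
)

```text
t: 13.85
tool_pos: [0.6182, 0.1042, 0.272]
tool_rot: [-2.221, -2.221, 0.002]
contact_force: [-0.1, -0.2, -0.9]
opening: 0.0854
grip_force: 0.0
```

```bash
cat > lids.py <<'E'
from station import ctrl, vision
from h import *; import pickle,sys
cs={n:vision.get_image(n) for n in("wrist","top","scene")}
pickle.dump(cs,open("last.pkl","wb")); print(ctrl.get_obs()["tool_pos"])
for col in("red","green"):
  for n,c in cs.items():
    for b in blobs(c["image"],col,smin=80,vmin=30):
      if b[0]<(40 if n!="wrist" else 400): continue
      p=plane(c,*b[1],.11,n=="wrist"); q=plane(c,*b[1],.137,n=="wrist")
      if .35<p[0]<.75 and -.25<p[1]<.25: print(n,col,b[0],b[1],b[2],p.round(4),q.round(4))
E
python3 lids.py
```

```text
[0.61787551 0.10419671 0.27086713]
wrist red 2086 [282.5 229.2] [256 205  54  49] [0.6171 0.094  0.11  ] [0.6171 0.105  0.137 ]
wrist red 439 [283.2 177.2] [255 168  58  33] [0.6176 0.1351 0.11  ] [0.6175 0.1413 0.137 ]
top red 21136 [209.9 282.4] [163 132  93 288] [0.419  0.1786 0.11  ] [0.4204 0.1735 0.137 ]
scene red 224 [325.5 219.2] [316 210  21  16] [0.6955 0.0784 0.11  ] [0.7311 0.0665 0.137 ]
scene red 109 [328.6 189.4] [321 186  16   8] [0.5787 0.1181 0.11  ] [0.6204 0.1041 0.137 ]
```

Emit:
drive_tool(
  rows=[
    [[0.005, -0.015, 0], 0],
    [[0.012, -0.03, 0], 0],
    [[0.012, -0.035, 0], 0],
    [[0.012, -0.035, 0], 0],
    [[0.012, -0.03, 0], 0],
    [[0.005, -0.015, 0], 0],
    [[0.0012, -0.0034, 0], 0],
    [[0, 0, 0], 0],
    [[0, 0, 0], 0],
  ],
)

```text
t: 14.9
tool_pos: [0.4558, 0.1632, 0.2727]
tool_rot: [2.222, 2.221, -0.0]
contact_force: [-0.6, 0.2, 0.4]
opening: 0.0852
grip_force: 0.0
```

```bash
python3 lids.py | grep -v top
```

```text
[0.45588015 0.16308744 0.2727752 ]
wrist red 920 [470.  289.8] [453 272  35  36] [0.6372 0.0867 0.11  ] [0.616  0.1054 0.137 ]
wrist red 849 [428.5 243.3] [412 227  50  50] [0.579  0.1386 0.11  ] [0.5645 0.1512 0.137 ]
scene red 225 [325.5 219.2] [316 210  21  16] [0.6955 0.0784 0.11  ] [0.7311 0.0665 0.137 ]
scene red 109 [328.6 189.4] [321 186  16   8] [0.5787 0.1181 0.11  ] [0.6204 0.1041 0.137 ]
scene green 48 [332.5 164. ] [327 162  12   5] [0.456  0.1633 0.11  ] [0.5042 0.1469 0.137 ]
```

Emit:
drive_tool(
  rows=[
    [[0, 0, 0.015], 0],
    [[0, 0, 0.025], 0],
    [[0, 0, 0.03], 0],
    [[0, 0, 0.03], 0],
    [[0, 0, 0.025], 0],
    [[0, 0, 0.012], 0],
    [[0, 0, 0.008], 0],
    [[0, 0, 0], 0],
    [[0, 0, 0], 0],
  ],
)

```text
t: 15.95
tool_pos: [0.456, 0.1636, 0.1289]
tool_rot: [2.221, 2.221, 0.002]
contact_force: [-0.7, 1.0, 0.7]
opening: 0.0853
grip_force: 0.0
```

Emit:
drive_tool(
  rows=[
    [[0, 0, 0], 0],
    [[0, 0, 0], 0],
    [[0, 0, 0], 0],
    [[0, 0, 0], 0],
    [[0, 0, 0], 0],
    [[0, 0, 0], 0],
    [[0, 0, 0], 0],
    [[0, 0, 0], 0],
    [[0, 0, 0], 0],
    [[0, 0, 0], 0],
  ],
  jaw=1,
  grip_force=30,
)

```text
t: 16.95
tool_pos: [0.4561, 0.1636, 0.1291]
tool_rot: [2.221, 2.22, 0.003]
contact_force: [0.7, -0.7, 4.8]
opening: 0.0494
grip_force: 31.3
```

Emit:
drive_tool(
  rows=[
    [[0, 0, -0.003], 0],
    [[0, 0, -0.004], 0],
    [[0, 0, -0.004], 0],
    [[0, 0, -0.003], 0],
    [[0, 0, -0.001], 0],
    [[0, 0, 0], 0],
    [[0, 0, 0], 0],
    [[0, 0, 0], 0],
  ],
)

```text
t: 17.75
tool_pos: [0.4551, 0.1634, 0.1427]
tool_rot: [-2.221, -2.221, 0.0]
contact_force: [0.2, 0.0, -3.7]
opening: 0.0496
grip_force: 31.6
```

```bash
python3 weigh.py
```

```text
[ 0.04999077  0.09206426 -3.48716841] [0.59934393 0.41337568 0.52130711] [-3.42 -2.8  -3.8  -3.24 -4.06 -2.7  -3.47 -3.26 -2.95 -3.7  -4.11 -2.79
 -3.62 -2.92 -3.03 -4.03 -4.16 -3.67 -3.82 -3.97 -4.46 -2.76]
[ 1.0000e-03 -2.8960e+01 -3.4861e+01 -6.0000e-03  1.0000e-03  0.0000e+00] [ 0.1906 -0.1303  2.0734  0.      1.1985  0.1907] [0.4552 0.1634 0.1429] 0.04948294124941148 31.57848358154297 18.85
```

The green tin reads 3.49 N, about 355 g, so it goes to blue. I'll lift it and move to view blue pocket 1.

Emit:
drive_tool(
  rows=[
    [[0, 0, -0.015], 0],
    [[0, 0, -0.025], 0],
    [[0, 0, -0.025], 0],
    [[-0.015, 0, -0.01], 0],
    [[-0.03, 0, 0], 0],
    [[-0.04, 0, 0], 0],
    [[-0.045, 0, 0], 0],
    [[-0.045, 0.01, 0], 0],
    [[-0.045, 0.02, 0], 0],
    [[-0.04, 0.03, 0], 0],
  ],
)

```text
t: 19.85
tool_pos: [0.5149, -0.0987, 0.218]
tool_rot: [2.223, 2.22, 0.0]
contact_force: [1.0, 1.3, -3.0]
opening: 0.0497
grip_force: 32.6
```

Emit:
drive_tool(
  rows=[
    [[-0.035, 0.03, 0], 0],
    [[-0.02, 0.02, 0], 0],
    [[-0.0088, 0.0102, 0], 0],
    [[0, 0, 0], 0],
    [[0, 0, 0], 0],
  ],
)

```text
t: 20.35
tool_pos: [0.5748, -0.1595, 0.2174]
tool_rot: [-2.22, -2.221, 0.0]
contact_force: [-0.6, 0.8, -3.0]
opening: 0.0495
grip_force: 32.6
```

```bash
python3 - <<'E'
from station import ctrl, vision
from h import *; import pickle
for i in range(2): c=vision.get_image("wrist")
pickle.dump(c,open("w3.pkl","wb")); print(ctrl.get_obs()["tool_pos"])
cv2.imwrite("pics/w3.png",cv2.resize(c["image"][40:220,270:510],(800,600),interpolation=cv2.INTER_CUBIC))
E
```

```text
[ 0.57461462 -0.15913836  0.21759868]
```

View pics/w3.png

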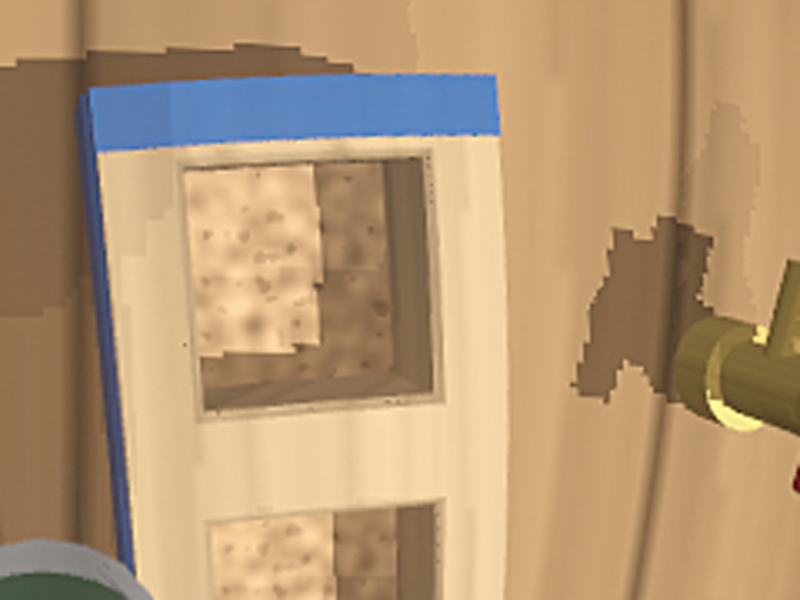

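The crop shows blue pocket 1's chamfered mouth at corners (180,162), (434,150), (444,402) and (198,420). The neighbouring pocket is empty.

```bash
python3 - <<'E'
from h import *; import pickle
c=pickle.load(open("w3.pkl","rb"))
f=lambda u,v,z=.055: plane(c,(u+.5)*.3-.5+270,(v+.5)*.3-.5+40,z,True)[:2]
q=np.array([f(*p) for p in[(180,162),(434,150),(444,402),(198,420)]]); print(q.round(4),q.mean(0),np.linalg.norm(q-np.roll(q,1,0),axis=1))
e=np.array([f(*p) for p in[(91,89),(497,75)]]); print(e,e.mean(0))
E
```

```text
[[ 0.6023 -0.0631]
 [ 0.6591 -0.0568]
 [ 0.6648 -0.1137]
 [ 0.6076 -0.1194]] [ 0.63343255 -0.08825437] [0.05649596 0.05707581 0.05713111 0.05748969]
[[ 0.58341572 -0.04776103]
 [ 0.67404719 -0.03802754]] [ 0.62873145 -0.04289429]
```

Emit:
drive_tool(
  rows=[
    [[0.01, 0.008, 0], 0],
    [[0.02, 0.015, 0], 0],
    [[0.02, 0.015, 0], 0],
    [[0.014, 0.012, 0], 0],
    [[0.006, 0.0064, 0], 0],
    [[0.002, 0.002, 0], 0],
    [[0, 0, 0.008], 0],
    [[0, 0, 0.01], 0],
    [[0, 0, 0.008], 0],
    [[0, 0, 0], 0],
  ],
)

```text
t: 21.45
tool_pos: [0.6322, -0.0887, 0.189]
tool_rot: [-2.22, -2.217, 0.004]
contact_force: [0.2, -0.6, -4.6]
opening: 0.0493
grip_force: 32.6
```

Emit:
drive_tool(
  rows=[
    [[0, 0, 0], 0],
    [[0, 0, 0.003], 0],
    [[0, 0, 0.003], 0],
    [[0, 0, 0.003], 0],
    [[0, 0, 0.003], 0],
    [[0, 0, 0.002], 0],
    [[0, 0, 0], 0],
  ],
)

```text
t: 22.15
tool_pos: [0.6335, -0.0883, 0.1773]
tool_rot: [-2.221, -2.221, 0.001]
contact_force: [0.8, 0.8, -3.8]
opening: 0.0493
grip_force: 32.6
```

Emit:
drive_tool(
  rows=[
    [[0, 0, 0.003], 0],
    [[0, 0, 0.003], 0],
    [[0, 0, 0.003], 0],
    [[0, 0, 0.003], 0],
    [[0, 0, 0.002], 0],
    [[0, 0, 0.001], 0],
    [[0, 0, 0], 0],
  ],
)

```text
t: 22.85
tool_pos: [0.6337, -0.0884, 0.1627]
tool_rot: [-2.221, -2.221, 0.0]
contact_force: [-0.1, -0.5, -4.3]
opening: 0.0493
grip_force: 32.6
```

Emit:
drive_tool(
  rows=[
    [[0, 0, 0.001], 0],
    [[0, 0, 0.001], 0],
    [[0, 0, 0.001], 0],
    [[0, 0, 0.001], 0],
    [[0, 0, 0], 0],
    [[0, 0, 0], 0],
  ],
)

```text
t: 23.45
tool_pos: [0.6338, -0.0884, 0.1589]
tool_rot: [-2.221, -2.221, 0.0]
contact_force: [0.1, -0.0, -4.0]
opening: 0.0496
grip_force: 32.6
```

Emit:
drive_tool(
  rows=[
    [[0, 0, 0.001], 0],
    [[0, 0, 0.001], 0],
    [[0, 0, 0.001], 0],
    [[0, 0, 0], 0],
    [[0, 0, 0], 0],
  ],
)

```text
t: 23.95
tool_pos: [0.6338, -0.0884, 0.1558]
tool_rot: [-2.221, -2.221, 0.0]
contact_force: [-0.5, -0.9, -3.8]
opening: 0.0496
grip_force: 32.6
```

Emit:
drive_tool(
  rows=[
    [[0, 0, 0.001], 0],
    [[0, 0, 0.001], 0],
    [[0, 0, 0.001], 0],
    [[0, 0, 0], 0],
    [[0, 0, 0], 0],
  ],
)

```text
t: 24.45
tool_pos: [0.6338, -0.0884, 0.1528]
tool_rot: [-2.221, -2.221, 0.0]
contact_force: [0.4, -0.4, -3.8]
opening: 0.0493
grip_force: 32.6
```

Emit:
drive_tool(
  rows=[
    [[0, 0, 0.001], 0],
    [[0, 0, 0.001], 0],
    [[0, 0, 0], 0],
    [[0, 0, 0], 0],
  ],
)

```text
t: 24.85
tool_pos: [0.634, -0.0884, 0.1514]
tool_rot: [2.221, 2.221, 0.0]
contact_force: [-0.3, -0.1, -1.8]
opening: 0.0494
grip_force: 32.8
```

Contact with the pad. One more millimetre or so takes the weight off.

Emit:
drive_tool(
  rows=[
    [[0, 0, 0.001], 0],
    [[0, 0, 0], 0],
    [[0, 0, 0], 0],
  ],
)

```text
t: 25.15
tool_pos: [0.634, -0.0885, 0.1504]
tool_rot: [2.221, 2.221, 0.0]
contact_force: [-0.1, -0.1, 1.1]
opening: 0.0492
grip_force: 32.8
```

Emit:
drive_tool(
  rows=[
    [[0, 0, 0], 0],
    [[0, 0, 0], 0],
    [[0, 0, 0], 0],
    [[0, 0, 0], 0],
    [[0, 0, 0], 0],
    [[0, 0, 0], 0],
    [[0, 0, 0], 0],
    [[0, 0, 0], 0],
  ],
  jaw=0,
)

```text
t: 25.95
tool_pos: [0.6338, -0.0884, 0.1499]
tool_rot: [2.221, 2.221, 0.0]
contact_force: [0.5, -0.8, -0.1]
opening: 0.0856
grip_force: 0.0
```

Emit:
drive_tool(
  rows=[
    [[0, 0, -0.01], 0],
    [[0, 0, -0.02], 0],
    [[0, 0, -0.03], 0],
    [[0, 0, -0.03], 0],
    [[0, -0.02, -0.02], 0],
    [[-0.02, -0.04, -0.01], 0],
    [[-0.03, -0.04, 0], 0],
    [[-0.03, -0.04, 0], 0],
    [[0, -0.02, 0], 0],
    [[0, 0, 0], 0],
  ],
)

```text
t: 26.95
tool_pos: [0.4722, -0.169, 0.2707]
tool_rot: [2.224, 2.218, 0.0]
contact_force: [0.9, -0.1, -0.8]
opening: 0.0855
grip_force: 0.0
```

```bash
python3 lids.py; python3 - <<'E'
import pickle,cv2
c=pickle.load(open("last.pkl","rb"))
cv2.imwrite("pics/end.png",cv2.resize(c["scene"]["image"][140:310,170:410],(800,567),interpolation=cv2.INTER_CUBIC))
E
```

```text
[ 0.47455258 -0.16825626  0.27068209]
wrist red 2530 [465.5 283.6] [431 254  95  76] [ 0.6445 -0.237   0.11  ] [ 0.6242 -0.2192  0.137 ]
top red 169 [240.9 197.6] [234 191  15  14] [0.622  0.1094 0.11  ] [0.6176 0.1062 0.137 ]
scene red 223 [325.5 219.3] [316 211  21  15] [0.6959 0.0783 0.11  ] [0.7314 0.0664 0.137 ]
scene red 111 [328.5 189.3] [321 185  16   9] [0.5782 0.118  0.11  ] [0.6199 0.104  0.137 ]
wrist green 1363 [498.5 126. ] [481 103  36  48] [ 0.6498 -0.0903  0.11  ] [ 0.6289 -0.0895  0.137 ]
top green 132 [323.  191.5] [317 186  13  12] [ 0.6379 -0.0897  0.11  ] [ 0.6331 -0.0872  0.137 ]
scene green 97 [244.4 201.7] [237 198  16   8] [ 0.6005 -0.0871  0.11  ] [ 0.6411 -0.0902  0.137 ]
scene green 40 [241.6 233.4] [238 229   7   9] [ 0.7161 -0.1047  0.11  ] [ 0.7505 -0.1069  0.137 ]
```

View pics/end.png

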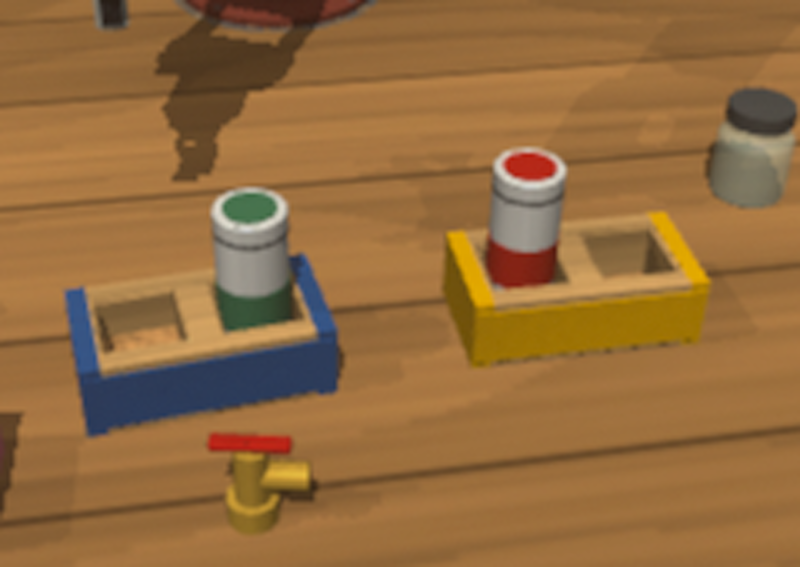

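The picture shows the red tin upright in the yellow rack at about (527,220) and the green tin upright in the blue rack at about (252,260). The valve and jar are untouched.

```bash
python3 -c "
from station import ctrl
print(ctrl.finish_job())"
```

```text
the job is handed in; nothing more can be done
None
```

The job is handed in: the red tin (about 520 g) stands upright in the yellow rack and the green tin (about 355 g) upright in the blue rack, both released and resting on their pads.

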